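Screw the boiler cap of the espresso maker down snug

TASK

The espresso maker's boiler has been filled and its black cap lies on the worktop. Set the cap level on the boiler neck, start it on the thread and screw it down clockwise until you feel it bite on the gasket and turn snug, but do not overtighten it; then let go. Do not force or press hard on the neck, and leave the carafe and the other things on the worktop where they are.

Things in the scene. Friction and masses are not known exactly. Their poses are not given: they have to be found in the camera images.
- cap: Black ribbed screw cap of the boiler, 58 mm across, 31 mm high, about 0.09 kg, standing upright on the worktop, open side down. Origin: centre of its lower edge; z up. Inside it is 20 mm deep, with four thread lugs 3 to 5 mm above the lower edge. The red bar on its top points along its x axis; the lugs repeat every quarter turn. The thread holds by friction when the cap is let go.
- cap_grip (a point): On the cap's axis, 22 mm above its lower edge: a good height for the grasp, level and across the ribs (58 mm) from any side.
- boiler_neck: Threaded neck on the maker's top plate, 50 mm over the thread, fixed. Origin: on its axis at the top plate, 242 mm above the worktop; z up. Four-start thread, 40 mm a turn; clockwise from above goes down. With cap x and neck x parallel (or quarter turns apart) the lugs drop in and the cap's edge rests about 19 mm above the origin; at other yaws up to 28 mm, and turning clockwise feeds it in.
- neck_mouth (a point): Centre of the neck's rim, 30.5 mm above its origin. The cap fits with about 1 mm play. On the rim sits an orange gasket, 2 to 6 mm proud; its wear is not given, so the cap bites 0.8 to 1.5 rad past alignment. Before that it turns easily. Then the gasket yields 20 N per mm (0.16 rad) and the turning torque climbs within some 0.25 rad: 0.35 to 0.5 N m is snug, over 0.65 N m overtightened.
- brewer: Espresso maker, black with a steel top, 250 mm deep, 210 mm wide, top plate 242 mm high, heavy and fixed. Origin: on the worktop under the neck's axis; its front (drip tray, filter holder whose handle ends 244 mm out) points along -x. The boiler and its neck sit in a rubber mount that twists about 0.04 rad at snug torque, so torque is still felt when turning pauses.
- carafe: Small glass carafe, 68 mm across and 60 mm high, on the drip tray. Origin: centre of its foot. Leave it there.
- cup: White cup with a handle, 62 mm across, 56 mm high; stands on the other side of the maker from the cap. Origin: centre of its foot. Leave alone.
- pitcher: Steel milk pitcher, 80 mm across, 95 mm high. Origin: centre of its foot. Leave alone.
- sugar_jar: Blue sugar jar with a wooden lid, 80 mm across, 115 mm high. Origin: centre of its foot. Leave alone.
- coffee_tin: Coffee tin, red with a black lid, 96 mm across, 135 mm high. Origin: centre of its foot. Leave alone.
- tamper: Wooden tamper, 52 mm across, 79 mm high, upright. Origin: centre of its foot. Leave alone.
- spoon: Steel spoon 150 mm long lying flat. Origin: its middle. Leave alone.
Things that resemble listed ones, but are neither listed nor needed, are in the scene too. What is meant by the cap is not brown, and is the smaller of those in its own colour.

How it is judged:
On the way:
1. the cap stands over the neck with its thread started (horizontal distance between cap and boiler_neck below 0.004 m and z of cap in the frame of boiler_neck below 0.03 m and angle between cap's own z axis and vertical below 0.1 rad and contact force between the fingers and cap above 1 N), for 0.1 s.
At the end, for the whole second after the job is handed in: The cap sits level (under 3 degrees) and centred (within 3 mm) on the boiler neck, at rest, with its thread pulling down on the gasket with 15 to 45 N (snug) (horizontal distance between cap and boiler_neck below 0.003 m and contact force between cap and boiler_neck between 15 and 45 N and angle between cap's own z axis and vertical below 0.05 rad and linear speed of cap below 0.01 m/s); the robot touches nothing.
It fails at once if the thread or the neck is loaded with more than 55 N: overtightened, cross-threaded or pressed too hard (contact force between cap and boiler_neck above 55 N).
It fails at once if the carafe or another bystander is shifted by more than 25 mm (distance of any of carafe, cup, pitcher, sugar_jar, coffee_tin, tamper, spoon from where it was at the start of the episode above 0.025 m).
It fails at once if the robot pushes on the espresso maker with more than 20 N (contact force between any of the fingers, the arm and brewer above 20 N).
It also fails if it takes over 64 s, if anything falls off the work surface, if the arm or the gripper's body presses on something with over 40 N, if the wrist force passes 120 N, or if a joint passes its speed limit or range.

ROBOT

A 7-joint arm with a two-finger parallel gripper is mounted at the origin on the work surface. World frame = base frame: x ahead of the robot, y to its left, z up, the work surface at z = 0. Lengths are in m, angles in rad, forces in N, time in s.
With the tool pointing down it reaches from about 0.4 to 0.875 m from the base axis. Payload 6.5 kg.
Tool frame: the origin (TCP) lies at the very end of the fingers, on their centre line; the grasp point (between the pads) lies 19 mm behind it; z points along the fingers, y is the line along which they close (so a half turn about z gives the same grasp; the last joint's range is limited). The gripper opens to 88 mm and grips with 3 to 60 N. Pads are 18 mm wide; open, the fingers measure 123 mm over their backs; the gripper's body (75 mm by 187 mm) begins 45 mm behind the grasp point.
Start: joints at [1.258, 0.536, -0.004, 1.538, 0.003, 1.067, -0.071], TCP at [0.159, -0.63, 0.239] pointing down, gripper open.
Joint ranges: [-2.7, 2.7], [-0.37, 2.16], [-1.27, 1.26], [0.24, 2.4], [-1.31, 4.45], [0.19, 1.91], [-2.76, 2.76]. Speed limits (rad/s): [2.39, 2.39, 3.14, 3.14, 3.14, 3.14, 3.14].

INTERFACE

Orientations are given as a unit quaternion [w, x, y, z].
In Python, from plant import manip gives the robot as it stands. The module is installed in compiled form; this text tells all that it offers.
- The arm moves only by the tool jog_arm, never from a script. Its argument "steps" is a list of rows, each an object with "linear": the shift along the tool's x, y, z in units of 25 mm (1.0 is 25 mm), a list of three; "turn": the turn, a rotation vector about the tool's x, y, z in units of 5 degrees (1.0 is 5 degrees), a list of three; "fingers": the opening, from -1 (shut) to 1 (fully open). In form: [{"linear": [x, y, z], "turn": [wx, wy, wz], "fingers": fingers}, ...]. A call has 1 to 12 rows; each row is the pose to reach, as a shift and turn from the pose commanded when the call began, along the tool's axes at that moment; what a row does not reach only later rows make up. A row lasts 1/10 s, in which the tool goes at most 50 mm and 8.59 degrees, less where a joint would pass 70% of its speed; a pose out of reach is approached as far as the arm can. A call with a gripper value outside its range is refused whole. The fingers move at their own pace and stop on an object; "squeeze" is the grip in N (left out, the last holds). Time passes only in rows, so rows that repeat a pose let the fingers close. It gives the time, the measured TCP pose, the force, the opening and the grip force at its end, in the units of the state.
- manip.get_state(): the state, without advancing time (a new reading comes with each control period).
- manip.get_image(name): name is "scene" or "top"; returns (picture, depth): 384x512x3 uint8, red, green, blue; 384x512 float32, m along the optical axis (not along the pixel's ray), 0 where there is no reading.
- manip.camera_model(name): a dict with "fx", "fy", "cx", "cy" (pixels), "k1" (the pictures are not rectified: a ray, as slopes to the right and down, at radius r is drawn at 1 + k1 r^2 times it, then the intrinsics apply), "rvec" (rotation vector, rad) and "tvec" (3), from world to camera coordinates, as OpenCV has them. Camera axes: x right, y down, z forward; pixel columns grow to the right and rows downward; lengths in m; the calibration is good to about 2 mm. A picture is of the moment at which its call begins. camera_model takes no time and is no camera call.
- manip.finish_job(): hands the job in; it is judged then, once.
The state is a dict: "clock": time; "qpos": joint angles; "joint_velocities": joint speeds; "effort": joint torques, N m; "position": TCP position; "tcp_rot": TCP orientation; "contact_force": force on the tool from outside, world axes, zero at the start; "moment": the same for the moment, N m; "grip_width": opening from 0.0 (shut) to 1.0 (fully open); "finger_force": force on a finger pad.
Only numpy, scipy, OpenCV 4.12 (cv2) and the standard library are available. Lean on these libraries where they do the work, as an engineer would, in place of code of your own. Each camera call takes 0.05 s, during which the arm holds its last target. There are 200 camera calls.

## Working session

There is one attempt and no reset: what is moved stays moved. The work goes in short steps, Python scripts to look and compute and a tool call to move; the robot and the scene stay as the last step left them, time stands still between calls to the robot, and variables do not carry over. Pictures are saved under pics/ and viewed, at most 10 in all, crops included, and the job is handed in when it is done.

Besides the shell and the picture viewer there is one more tool, called after "Request:" as a command line: name --argument value ..., lists and objects as JSON in quotes. jog_arm: Moves the arm, as the interface text tells. Its arguments: {"type":"object","properties":{"steps":{"type":"array","items":{"type":"object","properties":{"linear":{"type":"array","items":{"type":"number"}},"turn":{"type":"array","items":{"type":"number"}},"fingers":{"type":"number"}}}},"squeeze":{"type":"number"}},"required":["steps"]}

```bash
mkdir -p pics; cat > h.py <<'E'
import numpy as np, cv2
from plant import manip
def load(n):
    d=np.load(f'{n}.npz'); return d['p'],d['d']
def grab(n,tag):
    p,d=manip.get_image(n); np.savez(f'{tag}.npz',p=p,d=d); cv2.imwrite(f'pics/{tag}.png',p[:,:,::-1]); return p,d
def cam(n):
    m=manip.camera_model(n); K=np.array([[m['fx'],0,m['cx']],[0,m['fy'],m['cy']],[0,0,1.]])
    return K,m['k1'],cv2.Rodrigues(np.array(m['rvec'],float))[0],np.array(m['tvec'],float)
def rays(n,uv):
    K,k1,R,t=cam(n); uv=np.asarray(uv,float).reshape(-1,1,2)
    x=cv2.undistortPoints(uv,K,np.array([k1,0,0,0,0.]))[:,0]
    return np.c_[x,np.ones(len(x))]
def world(n,uv,z):
    K,k1,R,t=cam(n); return (rays(n,uv)*np.asarray(z)[:,None]-t)@R
def onplane(n,uv,h):
    K,k1,R,t=cam(n); c=-R.T@t; r=rays(n,uv)@R
    return c+r*((h-c[2])/r[:,2])[:,None]
def cloud(n,d):
    v,u=np.mgrid[:384,:512]; return world(n,np.c_[u.ravel(),v.ravel()],d.ravel()).reshape(384,512,3)
E
python3 - <<'E'
from h import *
for n in('scene','top'):
    p,d=grab(n,n+'0'); K,k1,R,t=cam(n); print(n,K[0,0],k1,(-R.T@t).round(3),R.round(2).tolist())
s=manip.get_state(); print({k:np.round(v,3).tolist() for k,v in s.items()})
a=np.load('top0.npz')['p'];b=np.load('scene0.npz')['p']
E
```

```text
scene 429.28154305476033 0.01955638699991766 [ 1.293 -0.279  1.405] [[0.33, 0.94, 0.01], [0.81, -0.28, -0.52], [-0.49, 0.18, -0.85]]
top 408.17907254866316 -0.02745692686746916 [ 0.35  -0.021  1.398] [[-0.06, -1.0, -0.01], [-0.98, 0.06, -0.2], [0.2, -0.01, -0.98]]
{'clock': 0.1, 'qpos': [1.258, 0.537, -0.004, 1.539, 0.003, 1.067, -0.071], 'joint_velocities': [0.0, -0.003, 0.0, -0.001, 0.0, 0.001, -0.0], 'effort': [0.004, -57.207, 0.995, -25.223, -0.056, 0.013, 0.0], 'position': [0.159, -0.63, 0.238], 'tcp_rot': [-0.001, 0.992, 0.123, -0.0], 'contact_force': [-0.659, 0.06, -0.521], 'moment': [0.027, 0.015, 0.017], 'finger_force': 0.0, 'grip_width': 1.003}
```

View pics/top0.png

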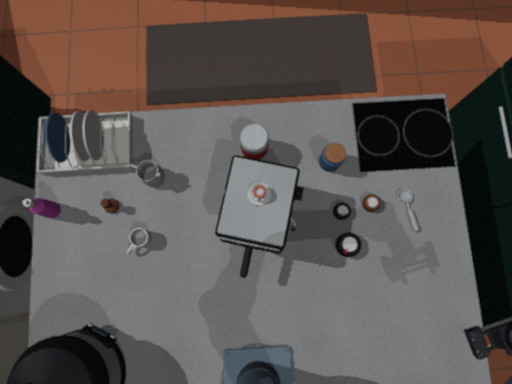

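View pics/scene0.png

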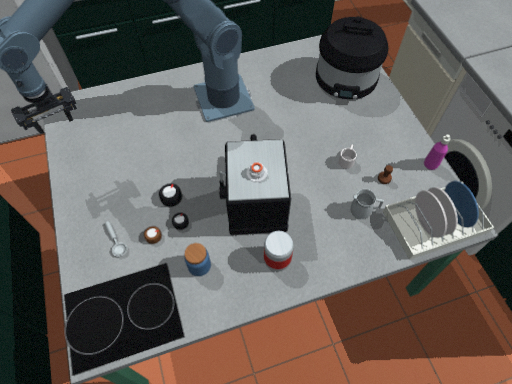

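The top view shows three caps: black at (342,211), a larger black one at (348,245) and brown at (372,203). The neck is at about (259,193). I'll enlarge both areas.

```bash
python3 - <<'E'
from h import *
p,d=load('top0'); q,e=load('scene0')
f=lambda im,u,v,w:cv2.resize(im[v-w:v+w,u-w:u+w],(290,290),interpolation=cv2.INTER_CUBIC)
o=np.vstack([np.hstack([f(p,345,220,29),f(p,260,193,20)]),np.hstack([f(q,180,205,29),f(q,257,170,20)])])
cv2.imwrite('pics/crop.png',o[:,:,::-1])
# black cap silhouettes by depth cloud
C=cloud('top',d)
for nm,(u,v) in dict(c1=(342,211),c2=(348,245),br=(372,203)).items():
    w=C[v-17:v+17,u-17:u+17].reshape(-1,3); k=(w[:,2]>.022)&(w[:,2]<.06); w=w[k]
    print(nm,k.sum(),w.min(0).round(3),w.max(0).round(3),np.median(w,0).round(3))
w=C[150:235,225:300].reshape(-1,3)
tp=w[(w[:,2]>.23)&(w[:,2]<.25)]; print('plate',np.median(tp[:,2]),cv2.minAreaRect(tp[:,:2].astype(np.float32)))
k=w[w[:,2]>.262]; print('rim',len(k),k.min(0).round(3),k.max(0).round(3),np.median(k,0).round(3))
E
```

```text
c1 225 [ 0.508 -0.345  0.023] [ 0.564 -0.29   0.041] [ 0.535 -0.317  0.031]
c2 496 [ 0.38  -0.367  0.023] [ 0.461 -0.287  0.052] [ 0.42  -0.325  0.043]
br 230 [ 0.529 -0.451  0.022] [ 0.586 -0.394  0.039] [ 0.556 -0.422  0.031]
plate 0.24182621054170875 ((0.5549982786178589, -0.033836692571640015), (0.20446555316448212, 0.23650293052196503), 74.83576965332031)
rim 267 [ 0.35  -0.063  0.262] [ 0.593 -0.014  1.398] [ 0.565 -0.035  0.273]
```

View pics/crop.png

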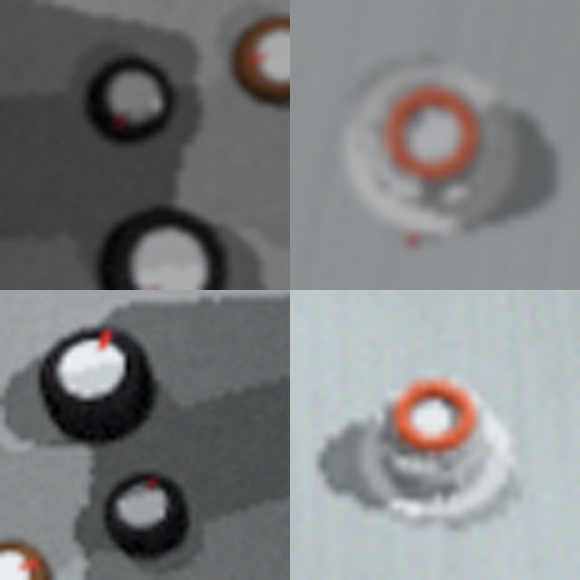

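The top-left crop shows the small black cap, about 57 mm across, with its red bar pointing down-left. The neck's orange gasket is clear in both views, and a red mark sits in front of it on the plate. I'll refine positions with both cameras.

```bash
cat >> h.py <<'E'
def redc(n,p,box,orange=True):
    u0,u1,v0,v1=box; c=p[v0:v1,u0:u1].astype(int); m=((c[...,0]-c[...,1]>45)).astype(np.uint8)
    nn,l,s,ce=cv2.connectedComponentsWithStats(m); return [(int(s[i,4]),(ce[i]+[u0,v0]).round(2).tolist()) for i in range(1,nn) if s[i,4]>1]
E
python3 - <<'E'
from h import *
B={'top':((240,285,173,218),(330,355,198,224)),'scene':((240,275,152,190),(168,192,208,234))}
for n in B:
    p,d=load(n+'0')
    for i,b in enumerate(B[n]): 
        for a,uv in redc(n,p,b): print(n,i,a,uv,onplane(n,[uv],[.2765,.031][i])[0].round(4),onplane(n,[uv],.242)[0].round(4) if i==0 else '')
    # cap silhouette: dark blob -> filled (tops bright inside)
    u0,u1,v0,v1=B[n][1]; c=p[v0:v1,u0:u1].max(2); m=(c<45).astype(np.uint8)
    cs,_=cv2.findContours(m,cv2.RETR_EXTERNAL,cv2.CHAIN_APPROX_NONE); k=max(cs,key=cv2.contourArea)
    (x,y),r=cv2.minEnclosingCircle(k); print(n,'cap px',x+u0,y+v0,r)
    C=cloud(n,d)[v0-5:v1+5,u0-5:u1+5].reshape(-1,3); t=C[(C[:,2]>.024)&(C[:,2]<.036)]; print('captop',len(t),cv2.minEnclosingCircle(t[:,:2].astype(np.float32)),t[:,2].mean())
C=cloud('top',load('top0')[1])
for nm,b in dict(jar=(318,348,140,172),knob=(296,304,185,200)).items():
    w=C[b[2]:b[3],b[0]:b[1]].reshape(-1,3); w=w[w[:,2]>.08]; print(nm,w.min(0).round(3),w.max(0).round(3)) if len(w) else 0
E
```

```text
top 0 63 [259.1, 190.71] [ 0.5707 -0.0378  0.2765] [ 0.5775 -0.0383  0.242 ]
top cap px 341.34615421295166 210.884614944458 8.90874195098877
captop 205 ((0.534834623336792, -0.31766265630722046), 0.028990304097533226) 0.030751148211834976
scene 0 61 [256.51, 166.92] [ 0.5701 -0.0371  0.2765] [ 0.548  -0.0297  0.242 ]
scene 1 2 [181.0, 214.5] [ 0.521  -0.3077  0.031 ] 
scene cap px 179.94274806976318 220.68320655822754 8.383825302124023
captop 173 ((0.5080057978630066, -0.32721686363220215), 0.0588049553334713) 0.03075054294303508
jar [ 0.35  -0.334  0.08 ] [ 0.751 -0.021  1.398]
knob [ 0.35  -0.171  0.191] [ 0.593 -0.021  1.398]
```

```bash
cat >> h.py <<'E'
from scipy.spatial.transform import Rotation as Ro
def rot(q): return Ro.from_quat([q[1],q[2],q[3],q[0]])
def to(pos,yaw,s=None):
    s=s or manip.get_state(); R=rot(s['tcp_rot'])
    T=Ro.from_matrix(np.array([[np.cos(yaw),np.sin(yaw),0],[np.sin(yaw),-np.cos(yaw),0],[0,0,-1]]))
    print('lin',(R.inv().apply(np.array(pos)-s['position'])/.025).round(2),'turn',np.rad2deg((R.inv()*T).as_rotvec()/5).round(2))
def st():
    s=manip.get_state(); x=rot(s['tcp_rot']).as_matrix()
    print('t',s['clock'],'p',np.round(s['position'],4),'yaw',round(float(np.arctan2(x[1,0],x[0,0])),3),'tilt',x[:2,2].round(4),'F',np.round(s['contact_force'],1),'M',np.round(s['moment'],2),'w',round(float(s['grip_width'])*88,1),'ff',s['finger_force'],'q7',round(float(s['qpos'][6]),2))
E
python3 - <<'E'
from h import *
st(); to([.535,-.3177,.12],2.3)
C=cloud('top',load('top0')[1]); w=C[140:175,316:350].reshape(-1,3); w=w[(w[:,2]>.08)&(w[:,2]<.13)]; print('jar',w.min(0),w.max(0))
E
```

```text
t 0.1 p [ 0.1587 -0.6298  0.2379] yaw 0.247 tilt [-0.0005  0.0014] F [-0.7  0.1 -0.5] M [0.03 0.01 0.02] w 88.3 ff 0.0 q7 -0.07
lin [17.65 -8.42  4.73] turn [-1.000e-02 -2.000e-02 -2.353e+01]
jar [ 0.67621545 -0.33364703  0.08021184] [ 0.75089927 -0.25731948  0.12189398]
```

Request:
jog_arm --steps '[{"linear": [1.2,-0.6,0],"turn": [0,0,-1.7],"fingers": 1},{"linear": [2.4,-1.2,0],"turn": [0,0,-3.4],"fingers": 1},{"linear": [4,-1.9,0],"turn": [0,0,-5.1],"fingers": 1},{"linear": [5.5,-2.6,0.5],"turn": [0,0,-6.8],"fingers": 1},{"linear": [7,-3.4,1],"turn": [0,0,-8.5],"fingers": 1},{"linear": [8.5,-4.1,1],"turn": [0,0,-10.2],"fingers": 1},{"linear": [10,-4.8,1.5],"turn": [0,0,-11.9],"fingers": 1},{"linear": [11.5,-5.5,2],"turn": [0,0,-13.6],"fingers": 1},{"linear": [13,-6.2,2.5],"turn": [0,0,-15.3],"fingers": 1},{"linear": [14.5,-6.9,3],"turn": [0,0,-17],"fingers": 1},{"linear": [16,-7.7,3.5],"turn": [0,0,-18.7],"fingers": 1},{"linear": [17.65,-8.4,4],"turn": [0,0,-20.4],"fingers": 1}]'

```text
clock: 1.3
position: [0.5357, -0.3178, 0.1379]
tcp_rot: [-0.0, 0.527, 0.85, -0.0]
contact_force: [0.8, -1.2, -0.3]
grip_width: 1.002
finger_force: 0.0
```

```bash
python3 - <<'E'
from h import *
st(); to([.535,-.3177,.07],2.3); to([.535,-.3177,.005],2.3)
E
```

```text
t 1.3 p [ 0.5357 -0.3178  0.1379] yaw 2.033 tilt [-0.001   0.0001] F [ 0.8 -1.2 -0.3] M [-0.07 -0.13  0.  ] w 88.1 ff 0.0 q7 0.65
lin [ 0.01 -0.02  2.72] turn [-0.01 -0.01 -3.06]
lin [ 0.01 -0.02  5.32] turn [-0.01 -0.01 -3.06]
```

Request:
jog_arm --steps '[{"linear": [0,0,1],"turn": [0,0,-1.6],"fingers": 1},{"linear": [0,0,2.5],"turn": [0,0,-3.1],"fingers": 1},{"linear": [0,0,3.7],"turn": [0,0,-3.1],"fingers": 1},{"linear": [0,0,4.7],"turn": [0,0,-3.1],"fingers": 1},{"linear": [0,0,5.3],"turn": [0,0,-3.1],"fingers": 1},{"linear": [0,0,5.3],"turn": [0,0,-3.1],"fingers": 1}]'

```text
clock: 1.9
position: [0.5338, -0.3181, 0.0041]
tcp_rot: [-0.002, 0.41, 0.912, 0.0]
contact_force: [-0.3, -0.5, 0.8]
grip_width: 1.0
finger_force: 0.0
```

Request:
jog_arm --steps '[{"linear": [0,0,0],"turn": [0,0,0],"fingers": 0.2},{"linear": [0,0,0],"turn": [0,0,0],"fingers": 0.2},{"linear": [0,0,0],"turn": [0,0,0],"fingers": 0.2},{"linear": [0,0,0],"turn": [0,0,0],"fingers": 0.2},{"linear": [0,0,0],"turn": [0,0,0],"fingers": 0.2},{"linear": [0,0,0],"turn": [0,0,0],"fingers": 0.2}]' --squeeze 25

```text
clock: 2.5
position: [0.5359, -0.3192, 0.0072]
tcp_rot: [0.001, 0.41, 0.912, -0.0]
contact_force: [-1.0, 0.3, 6.0]
grip_width: 0.658
finger_force: 25.0
```

```bash
python3 - <<'E'
from h import *
st(); 
E
```

```text
t 2.5 p [ 0.5359 -0.3192  0.0072] yaw 2.297 tilt [ 0.001  -0.0008] F [-1.   0.3  6. ] M [ 0.    0.15 -0.05] w 57.9 ff 25.0009358022362 q7 0.79
```

Request:
jog_arm --steps '[{"linear": [0,0,-0.5],"turn": [0,0,0],"fingers": 0.2},{"linear": [0,0,-2],"turn": [0,0,0],"fingers": 0.2},{"linear": [0,0,-4],"turn": [0,0,0],"fingers": 0.2},{"linear": [0,0,-6],"turn": [0,0,0],"fingers": 0.2},{"linear": [0,0,-8],"turn": [0,0,0],"fingers": 0.2},{"linear": [0,0,-10],"turn": [0,0,0],"fingers": 0.2},{"linear": [0,0,-12],"turn": [0,0,0],"fingers": 0.2},{"linear": [0,0,-13.4],"turn": [0,0,0],"fingers": 0.2},{"linear": [0,0,-13.4],"turn": [0,0,0],"fingers": 0.2},{"linear": [0,0,-13.4],"turn": [0,0,0],"fingers": 0.2}]' --squeeze 35

```text
clock: 3.5
position: [0.5352, -0.3187, 0.3418]
tcp_rot: [0.0, 0.41, 0.912, -0.0]
contact_force: [-0.3, 0.5, -2.3]
grip_width: 0.65
finger_force: 35.0
```

```bash
python3 - <<'E'
from h import *
st(); to([.5704,-.0375,.34],2.85)
E
```

```text
t 3.5 p [ 0.5352 -0.3187  0.3418] yaw 2.298 tilt [ 0.0006 -0.0007] F [-0.3  0.5 -2.3] M [ 0.01 -0.08 -0.03] w 57.2 ff 35.00013990327716 q7 0.98
lin [7.47 8.53 0.06] turn [-0.    0.01 -6.33]
```

Request:
jog_arm --steps '[{"linear": [0.7,0.8,0],"turn": [0,0,-1],"fingers": 0.2},{"linear": [1.7,2,0],"turn": [0,0,-2],"fingers": 0.2},{"linear": [2.8,3.2,0],"turn": [0,0,-3],"fingers": 0.2},{"linear": [4,4.5,0],"turn": [0,0,-4],"fingers": 0.2},{"linear": [5.2,6,0],"turn": [0,0,-5],"fingers": 0.2},{"linear": [6.4,7.3,0],"turn": [0,0,-6],"fingers": 0.2},{"linear": [7.2,8.2,0],"turn": [0,0,-6.3],"fingers": 0.2},{"linear": [7.47,8.53,0],"turn": [0,0,-6.3],"fingers": 0.2},{"linear": [7.47,8.53,0],"turn": [0,0,-6.3],"fingers": 0.2},{"linear": [7.47,8.53,0],"turn": [0,0,-6.3],"fingers": 0.2}]'

```text
clock: 4.5
position: [0.5702, -0.0396, 0.3401]
tcp_rot: [-0.001, 0.148, 0.989, -0.001]
contact_force: [-0.0, -0.2, -0.9]
grip_width: 0.657
finger_force: 35.0
```

```bash
python3 - <<'E'
from h import *
st(); to([.5704,-.0375,.33],2.85)
p,d=grab('scene','scene1'); q,e=grab('top','top1')
f=lambda im,u,v,w:cv2.resize(im[v-w:v+w,u-w:u+w],(390,390),interpolation=cv2.INTER_CUBIC)
cv2.imwrite('pics/crop1.png',np.hstack([f(p,257,155,33),f(q,259,190,33)])[:,:,::-1]); st()
E
```

```text
t 4.5 p [ 0.5702 -0.0396  0.3401] yaw 2.845 tilt [-0.0019 -0.001 ] F [-0.  -0.2 -0.9] M [-0.02 -0.19  0.02] w 57.8 ff 34.99992085620761 q7 1.0
lin [0.02 0.09 0.41] turn [-0.02 -0.02 -0.06]
t 4.6 p [ 0.5704 -0.0401  0.3406] yaw 2.844 tilt [-0.0012 -0.0009] F [-0.2  0.4 -0.7] M [ 0.01 -0.16  0.03] w 57.3 ff 35.000071353279054 q7 1.0
```

View pics/crop1.png

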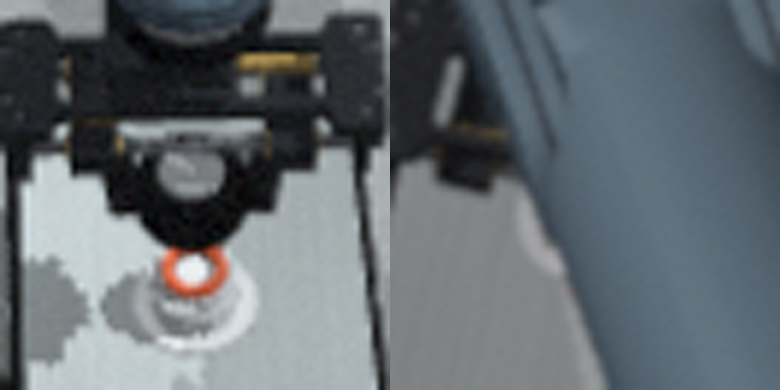

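The left crop shows the cap held level above the orange gasket. The top camera is blocked by the arm. I'll measure the cap-to-gasket offset in the scene camera, checking the earlier worktop view for bias.

```bash
python3 - <<'E'
from h import *
# cap's top disc / silhouette in scene1
p,d=load('scene1'); C=cloud('scene',d)
u0,v0=257-33,155-33
def disc(p,b):
    u0,u1,v0,v1=b; g=p[v0:v1,u0:u1].max(2); m=(g>75).astype(np.uint8)
    n,l,s,c=cv2.connectedComponentsWithStats(m); return [(int(s[i,4]),(c[i]+[u0,v0]).round(2).tolist()) for i in range(1,n) if s[i,4]>8]
a=disc(p,(247,266,146,157)); print(a)
for k,uv in a: print(onplane('scene',[uv],.366)[0].round(4))
p0,d0=load('scene0'); a0=disc(p0,(172,188,213,226)); print(a0)
for k,uv in a0: print(onplane('scene',[uv],.031)[0].round(4))
r=redc('scene',p,(245,270,158,180)); print(r)
for row in p[146:166,245:268].max(2): print(*row)
s=C[140:165,245:270]; t=s[(s[...,2]>.35)&(s[...,2]<.375)]; print('top z',len(t),np.median(t,0).round(4))
z=[manip.get_state()['position'] for _ in range(3)]; print(np.round(z,4))
E
```

```text
[(100, [256.45, 149.92])]
[ 0.5693 -0.0368  0.366 ]
[(72, [178.97, 218.82])]
[ 0.5357 -0.3186  0.031 ]
[(51, [256.41, 167.65])]
68 66 78 98 80 70 78 88 85 79 89 97 106 89 98 94 89 77 90 88 85 80 69
56 63 85 82 72 66 73 94 92 92 93 93 95 85 78 68 45 52 55 72 92 67 49
32 74 126 54 45 44 86 146 146 138 118 117 118 110 110 101 57 31 29 59 96 59 27
24 60 102 19 20 49 100 144 150 164 150 129 127 126 126 123 100 23 24 33 70 42 22
25 29 39 20 16 60 123 126 130 144 145 152 124 127 128 127 115 36 19 19 34 25 20
19 29 15 25 16 59 123 130 129 127 129 141 125 129 126 128 111 33 21 6 18 24 25
24 21 22 17 20 50 102 124 126 129 126 126 128 127 127 122 99 18 19 24 16 19 19
17 22 20 20 21 28 66 112 133 155 152 153 152 148 134 138 60 20 22 17 13 18 20
23 27 17 12 21 23 37 69 106 133 141 145 144 133 99 93 24 18 21 9 13 18 18
18 19 19 18 15 22 20 30 54 74 92 87 84 76 46 22 24 24 23 9 18 14 20
28 21 17 16 21 22 17 20 21 22 34 32 29 17 22 24 15 15 19 19 12 14 17
15 16 26 13 14 16 14 14 11 15 27 19 17 23 19 22 24 12 12 14 24 48 53
133 123 83 17 20 12 20 15 20 14 25 23 20 19 15 19 21 20 23 28 83 151 147
194 186 133 17 15 14 23 18 18 17 4 16 14 11 20 16 10 20 13 55 133 176 177
209 208 178 84 16 6 13 18 9 21 22 18 10 15 19 8 7 21 28 91 168 180 177
211 210 209 169 82 14 16 21 21 18 20 20 21 17 12 27 14 25 88 156 179 179 180
211 210 212 205 166 82 23 20 19 16 18 18 15 21 12 17 38 96 158 179 179 181 178
213 212 213 209 204 174 123 50 48 16 18 24 12 14 42 90 105 161 179 180 175 181 182
213 213 213 209 209 212 199 196 180 109 87 71 69 82 145 177 182 205 179 180 178 180 179
211 212 213 208 203 186 204 229 214 156 163 186 194 111 142 178 204 210 195 179 179 180 177
top z 264 [ 0.5801 -0.0398  0.3633]
[[ 0.5704 -0.0401  0.3406]
 [ 0.5704 -0.0401  0.3406]
 [ 0.5704 -0.0401  0.3406]]
```

Request:
jog_arm --steps '[{"linear": [0,0.08,0.5],"turn": [0,0,0],"fingers": 0.2},{"linear": [0,0.08,1.2],"turn": [0,0,0],"fingers": 0.2},{"linear": [0,0.08,1.8],"turn": [0,0,0],"fingers": 0.2},{"linear": [0,0.08,1.8],"turn": [0,0,0],"fingers": 0.2},{"linear": [0,0.08,1.8],"turn": [0,0,0],"fingers": 0.2}]'

```text
clock: 5.1
position: [0.5711, -0.0359, 0.2959]
tcp_rot: [-0.0, 0.147, 0.989, 0.0]
contact_force: [-0.5, -0.3, -0.4]
grip_width: 0.657
finger_force: 35.0
```

```bash
python3 - <<'E'
from h import *
P=[]
for i in range(6):
    p,d=manip.get_image('scene'); s=manip.get_state(); P.append(np.r_[s['position'],s['contact_force']])
print(np.round(P,4)); print(np.mean(P,0).round(4)); st()
cv2.imwrite('pics/s2.png',cv2.resize(p[135:185,230:285],(660,600),interpolation=cv2.INTER_CUBIC)[:,:,::-1])
# black-silhouette centre columns (dark), rows of cap body
for v in range(158,178):
    g=p[v,235:280].max(1); k=np.where(g<60)[0]; print(v,k.min()+235 if len(k) else '',k.max()+235 if len(k) else '',len(k))
E
```

```text
[[ 0.5714 -0.0357  0.2965  0.2639  0.0769 -1.0545]
 [ 0.5717 -0.0357  0.2968  0.1822  0.7701 -0.5762]
 [ 0.5717 -0.0356  0.2969  0.872  -0.03   -0.1227]
 [ 0.5717 -0.0356  0.297   1.2125  0.0763 -0.7055]
 [ 0.5716 -0.0356  0.2969  0.2647 -0.2978 -0.9944]
 [ 0.5715 -0.0357  0.2968 -0.4215 -0.3431 -0.9006]]
[ 0.5716 -0.0357  0.2968  0.3956  0.0421 -0.7257]
t 5.4 p [ 0.5715 -0.0357  0.2968] yaw 2.847 tilt [ 0.0009 -0.0001] F [-0.4 -0.3 -0.9] M [ 0.05 -0.14  0.02] w 57.6 ff 35.000080154277384 q7 0.97
158 238 277 28
159 238 272 24
160 244 271 17
161 244 271 18
162 244 270 18
163 244 270 21
164 244 270 27
165 245 270 26
166 249 265 17
167 250 265 16
168 250 264 15
169 251 263 13
170 252 262 11
171 254 260 7
172   0
173   0
174   0
175   0
176   0
177   0
```

View pics/s2.png

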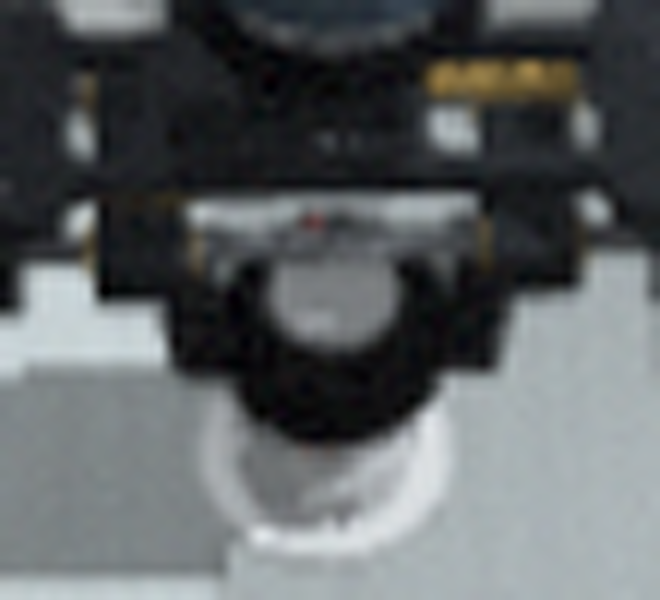

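The cap's silhouette is now centred near column 257.1 and the gasket near 256.5, so the cap is about 2 mm too far +y. I'll correct that, then descend gently.

Request:
jog_arm --steps '[{"linear": [0.02,-0.03,0.1],"turn": [0,0,0],"fingers": 0.2},{"linear": [0.03,-0.08,0.2],"turn": [0,0,0],"fingers": 0.2},{"linear": [0.03,-0.08,0.25],"turn": [0,0,0],"fingers": 0.2},{"linear": [0.03,-0.08,0.25],"turn": [0,0,0],"fingers": 0.2},{"linear": [0.03,-0.08,0.25],"turn": [0,0,0],"fingers": 0.2}]'

```text
clock: 5.9
position: [0.5699, -0.0373, 0.2899]
tcp_rot: [-0.0, 0.147, 0.989, 0.0]
contact_force: [0.2, 0.2, -1.0]
grip_width: 0.657
finger_force: 35.0
```

```bash
python3 - <<'E'
from h import *
st(); to([.5703,-.0374,.283],2.85)
E
```

```text
t 5.9 p [ 0.5699 -0.0373  0.2899] yaw 2.847 tilt [-0.      0.0001] F [ 0.2  0.2 -1. ] M [ 0.02 -0.18  0.01] w 57.8 ff 35.00014092307538 q7 0.97
lin [-0.02  0.    0.28] turn [ 0.   -0.   -0.03]
```

Request:
jog_arm --steps '[{"linear": [0,0,0.1],"turn": [0,0,0],"fingers": 0.2},{"linear": [0,0,0.2],"turn": [0,0,0],"fingers": 0.2},{"linear": [0,0,0.3],"turn": [0,0,0],"fingers": 0.2},{"linear": [0,0,0.4],"turn": [0,0,0],"fingers": 0.2},{"linear": [0,0,0.4],"turn": [0,0,0],"fingers": 0.2}]'

```text
clock: 6.4
position: [0.5697, -0.0374, 0.2795]
tcp_rot: [-0.0, 0.147, 0.989, -0.0]
contact_force: [-0.1, -0.5, -1.1]
grip_width: 0.649
finger_force: 35.0
```

```bash
python3 - <<'E'
from h import *
st()
E
```

```text
t 6.4 p [ 0.5697 -0.0374  0.2795] yaw 2.847 tilt [-0.0008  0.0001] F [-0.1 -0.5 -1.1] M [ 0.02 -0.1  -0.  ] w 57.1 ff 35.00010507646948 q7 0.96
```

Request:
jog_arm --steps '[{"linear": [0,0,0.05],"turn": [0,0,0],"fingers": 0.2},{"linear": [0,0,0.1],"turn": [0,0,0],"fingers": 0.2},{"linear": [0,0,0.1],"turn": [0,0,0],"fingers": 0.2}]'

```text
clock: 6.7
position: [0.5699, -0.0374, 0.2773]
tcp_rot: [-0.0, 0.147, 0.989, -0.0]
contact_force: [0.6, 0.5, -0.8]
grip_width: 0.651
finger_force: 35.0
```

Request:
jog_arm --steps '[{"linear": [0,0,0.05],"turn": [0,0,0],"fingers": 0.2},{"linear": [0,0,0.1],"turn": [0,0,0],"fingers": 0.2},{"linear": [0,0,0.1],"turn": [0,0,0],"fingers": 0.2}]'

```text
clock: 7.0
position: [0.5698, -0.0374, 0.2747]
tcp_rot: [-0.0, 0.147, 0.989, -0.0]
contact_force: [0.1, -0.2, -1.2]
grip_width: 0.654
finger_force: 35.0
```

```bash
python3 - <<'E'
from h import *
st()
E
```

```text
t 7.0 p [ 0.5698 -0.0374  0.2747] yaw 2.847 tilt [-0.0004 -0.    ] F [ 0.1 -0.2 -1.2] M [ 0.01 -0.16 -0.01] w 57.5 ff 35.00009628944099 q7 0.96
```

Request:
jog_arm --steps '[{"linear": [0,0,0.04],"turn": [0,0,0],"fingers": 0.2},{"linear": [0,0,0.08],"turn": [0,0,0],"fingers": 0.2},{"linear": [0,0,0.08],"turn": [0,0,0],"fingers": 0.2}]'

```text
clock: 7.3
position: [0.5698, -0.0374, 0.2728]
tcp_rot: [-0.0, 0.147, 0.989, -0.0]
contact_force: [-0.5, -0.8, -1.6]
grip_width: 0.655
finger_force: 35.0
```

Request:
jog_arm --steps '[{"linear": [0,0,0.04],"turn": [0,0,0],"fingers": 0.2},{"linear": [0,0,0.08],"turn": [0,0,0],"fingers": 0.2},{"linear": [0,0,0.08],"turn": [0,0,0],"fingers": 0.2}]'

```text
clock: 7.6
position: [0.5699, -0.0374, 0.2708]
tcp_rot: [-0.0, 0.147, 0.989, -0.0]
contact_force: [0.2, -0.4, -0.3]
grip_width: 0.656
finger_force: 35.0
```

```bash
python3 - <<'E'
from h import *
st()
E
```

```text
t 7.6 p [ 0.5699 -0.0374  0.2708] yaw 2.847 tilt [-0.0002 -0.    ] F [ 0.2 -0.4 -0.3] M [-0.03 -0.14  0.02] w 57.7 ff 35.00024721957743 q7 0.96
```

Request:
jog_arm --steps '[{"linear": [0,0,0.04],"turn": [0,0,0],"fingers": 0.2},{"linear": [0,0,0.04],"turn": [0,0,0],"fingers": 0.2}]'

```text
clock: 7.8
position: [0.5699, -0.0374, 0.2698]
tcp_rot: [-0.0, 0.147, 0.989, -0.0]
contact_force: [0.2, 0.2, -0.6]
grip_width: 0.653
finger_force: 35.0
```

Request:
jog_arm --steps '[{"linear": [0,0,0.04],"turn": [0,0,0],"fingers": 0.2},{"linear": [0,0,0.04],"turn": [0,0,0],"fingers": 0.2}]'

```text
clock: 8.0
position: [0.5701, -0.0374, 0.2692]
tcp_rot: [0.0, 0.147, 0.989, -0.0]
contact_force: [0.2, -0.3, 0.4]
grip_width: 0.653
finger_force: 35.0
```

Request:
jog_arm --steps '[{"linear": [0,0,0.04],"turn": [0,0,0],"fingers": 0.2},{"linear": [0,0,0.04],"turn": [0,0,0],"fingers": 0.2}]'

```text
clock: 8.2
position: [0.5704, -0.0374, 0.2689]
tcp_rot: [0.001, 0.147, 0.989, -0.0]
contact_force: [-1.8, -1.2, 6.6]
grip_width: 0.654
finger_force: 35.0
```

```bash
python3 - <<'E'
from h import *
st()
E
```

```text
t 8.2 p [ 0.5704 -0.0374  0.2689] yaw 2.847 tilt [ 0.0013 -0.0004] F [-1.8 -1.2  6.6] M [-0.14  0.15 -0.02] w 57.5 ff 35.00125491991639 q7 0.95
```

Contact at an edge height of about 20.5 mm fits a cap about 0.2 rad before alignment. Next I'll follow the helix clockwise, 0.022 linear units per turn unit.

Request:
jog_arm --steps '[{"linear": [0,0,0.01],"turn": [0,0,0.5],"fingers": 0.2},{"linear": [0,0,0.02],"turn": [0,0,1],"fingers": 0.2},{"linear": [0,0,0.03],"turn": [0,0,1.5],"fingers": 0.2},{"linear": [0,0,0.04],"turn": [0,0,2],"fingers": 0.2},{"linear": [0,0,0.06],"turn": [0,0,2.5],"fingers": 0.2},{"linear": [0,0,0.06],"turn": [0,0,2.5],"fingers": 0.2}]'

```text
clock: 8.8
position: [0.5708, -0.0375, 0.2676]
tcp_rot: [0.001, 0.254, 0.967, 0.0]
contact_force: [0.4, -0.2, 5.5]
grip_width: 0.658
finger_force: 35.0
```

```bash
python3 - <<'E'
from h import *
st()
E
```

```text
t 8.8 p [ 0.5708 -0.0375  0.2676] yaw 2.628 tilt [ 0.0024 -0.0006] F [ 0.4 -0.2  5.5] M [-0.15 -0.1  -0.07] w 57.9 ff 35.00161189120263 q7 0.76
```

Request:
jog_arm --steps '[{"linear": [0,0,0.02],"turn": [0,0,1],"fingers": 0.2},{"linear": [0,0,0.04],"turn": [0,0,2],"fingers": 0.2},{"linear": [0,0,0.06],"turn": [0,0,3],"fingers": 0.2},{"linear": [0,0,0.08],"turn": [0,0,4],"fingers": 0.2},{"linear": [0,0,0.1],"turn": [0,0,5],"fingers": 0.2},{"linear": [0,0,0.1],"turn": [0,0,5],"fingers": 0.2}]'

```text
clock: 9.4
position: [0.5706, -0.0377, 0.2648]
tcp_rot: [0.001, 0.457, 0.889, 0.0]
contact_force: [-0.4, -2.1, 6.4]
grip_width: 0.651
finger_force: 35.0
```

```bash
python3 - <<'E'
from h import *
st()
E
```

```text
t 9.4 p [ 0.5706 -0.0377  0.2648] yaw 2.192 tilt [ 0.0018 -0.0009] F [-0.4 -2.1  6.4] M [-0.32 -0.08 -0.07] w 57.3 ff 35.00188420526683 q7 0.36
```

Request:
jog_arm --steps '[{"linear": [0,0,0.02],"turn": [0,0,1],"fingers": 0.2},{"linear": [0,0,0.04],"turn": [0,0,2],"fingers": 0.2},{"linear": [0,0,0.06],"turn": [0,0,3],"fingers": 0.2},{"linear": [0,0,0.06],"turn": [0,0,3],"fingers": 0.2}]'

```text
clock: 9.8
position: [0.5708, -0.0381, 0.2641]
tcp_rot: [0.001, 0.569, 0.822, 0.0]
contact_force: [-1.6, -2.6, 10.8]
grip_width: 0.653
finger_force: 35.0
```

```bash
python3 - <<'E'
from h import *
st()
E
```

```text
t 9.8 p [ 0.5708 -0.0381  0.2641] yaw 1.93 tilt [ 0.0024 -0.0016] F [-1.6 -2.6 10.8] M [-0.59  0.37  0.  ] w 57.5 ff 35.00268800184131 q7 0.12
```

Request:
jog_arm --steps '[{"linear": [0,0,0.01],"turn": [0,0,0.5],"fingers": 0.2},{"linear": [0,0,0.025],"turn": [0,0,1],"fingers": 0.2},{"linear": [0,0,0.025],"turn": [0,0,1],"fingers": 0.2}]'

```text
clock: 10.1
position: [0.5709, -0.0382, 0.2639]
tcp_rot: [0.002, 0.604, 0.797, 0.0]
contact_force: [-2.3, -2.3, 13.9]
grip_width: 0.656
finger_force: 35.0
```

```bash
python3 - <<'E'
from h import *
st()
E
```

```text
t 10.1 p [ 0.5709 -0.0382  0.2639] yaw 1.844 tilt [ 0.0026 -0.0018] F [-2.3 -2.3 13.9] M [-0.62  0.6   0.03] w 57.7 ff 35.00289023621008 q7 0.04
```

The z drop has stalled while Mz stays near zero. The cap's ceiling is on a proud gasket and the lugs are crossing the thread's axial play. I'll ease the push and turn without descending, watching Mz.

Request:
jog_arm --steps '[{"linear": [0,0,-0.02],"turn": [0,0,0],"fingers": 0.2},{"linear": [0,0,-0.02],"turn": [0,0,0.5],"fingers": 0.2},{"linear": [0,0,-0.02],"turn": [0,0,0.5],"fingers": 0.2}]'

```text
clock: 10.4
position: [0.5707, -0.0381, 0.264]
tcp_rot: [0.001, 0.621, 0.784, 0.0]
contact_force: [-2.0, -1.4, 11.4]
grip_width: 0.655
finger_force: 35.0
```

```bash
python3 - <<'E'
from h import *
st()
E
```

```text
t 10.4 p [ 0.5707 -0.0381  0.264 ] yaw 1.801 tilt [ 0.0022 -0.0015] F [-2.  -1.4 11.4] M [-0.58  0.46  0.  ] w 57.7 ff 35.002585882321 q7 0.0
```

Request:
jog_arm --steps '[{"linear": [0,0,0],"turn": [0,0,0.4],"fingers": 0.2},{"linear": [0,0,0],"turn": [0,0,0.8],"fingers": 0.2},{"linear": [0,0,0],"turn": [0,0,0.8],"fingers": 0.2}]'

```text
clock: 10.7
position: [0.5707, -0.0381, 0.264]
tcp_rot: [0.001, 0.648, 0.762, 0.0]
contact_force: [-2.3, -2.2, 11.8]
grip_width: 0.651
finger_force: 35.0
```

```bash
python3 - <<'E'
from h import *
st()
E
```

```text
t 10.7 p [ 0.5707 -0.0381  0.264 ] yaw 1.731 tilt [ 0.0021 -0.0015] F [-2.3 -2.2 11.8] M [-0.53  0.49  0.05] w 57.3 ff 35.00246395356953 q7 -0.06
```

Request:
jog_arm --steps '[{"linear": [0,0,-0.01],"turn": [0,0,0.5],"fingers": 0.2},{"linear": [0,0,-0.01],"turn": [0,0,1],"fingers": 0.2},{"linear": [0,0,-0.01],"turn": [0,0,1],"fingers": 0.2}]'

```text
clock: 11.0
position: [0.5705, -0.0381, 0.2639]
tcp_rot: [0.001, 0.681, 0.733, 0.0]
contact_force: [-2.3, -2.4, 9.7]
grip_width: 0.652
finger_force: 35.0
```

```bash
python3 - <<'E'
from h import *
st()
E
```

```text
t 11.0 p [ 0.5705 -0.0381  0.2639] yaw 1.644 tilt [ 0.0016 -0.0015] F [-2.3 -2.4  9.7] M [-0.58  0.33  0.03] w 57.4 ff 35.002197430003434 q7 -0.14
```

Request:
jog_arm --steps '[{"linear": [0,0,0],"turn": [0,0,0.4],"fingers": 0.2},{"linear": [0,0,0],"turn": [0,0,0.8],"fingers": 0.2},{"linear": [0,0,0],"turn": [0,0,0.8],"fingers": 0.2}]'

```text
clock: 11.3
position: [0.5704, -0.0382, 0.2636]
tcp_rot: [0.001, 0.706, 0.708, -0.0]
contact_force: [-1.5, -2.6, 8.8]
grip_width: 0.652
finger_force: 35.0
```

```bash
python3 - <<'E'
from h import *
st()
E
```

```text
t 11.3 p [ 0.5704 -0.0382  0.2636] yaw 1.575 tilt [ 0.0013 -0.0015] F [-1.5 -2.6  8.8] M [-0.56  0.26  0.2 ] w 57.3 ff 35.00193764688447 q7 -0.2
```

Request:
jog_arm --steps '[{"linear": [0,0,0],"turn": [0,0,0.4],"fingers": 0.2},{"linear": [0,0,0],"turn": [0,0,0.7],"fingers": 0.2},{"linear": [0,0,0],"turn": [0,0,0.7],"fingers": 0.2}]'

```text
clock: 11.6
position: [0.5703, -0.0382, 0.2634]
tcp_rot: [0.001, 0.727, 0.687, -0.0]
contact_force: [-1.3, -2.1, 6.5]
grip_width: 0.659
finger_force: 35.0
```

```bash
python3 - <<'E'
from h import *
st()
E
```

```text
t 11.6 p [ 0.5703 -0.0382  0.2634] yaw 1.514 tilt [ 0.0011 -0.0016] F [-1.3 -2.1  6.5] M [-0.66  0.11  0.22] w 58.0 ff 35.00175270717591 q7 -0.26
```

Request:
jog_arm --steps '[{"linear": [0,0,0],"turn": [0,0,0.4],"fingers": 0.2},{"linear": [0,0,0],"turn": [0,0,0.7],"fingers": 0.2},{"linear": [0,0,0],"turn": [0,0,0.7],"fingers": 0.2}]'

```text
clock: 11.9
position: [0.5702, -0.0382, 0.2631]
tcp_rot: [0.001, 0.747, 0.664, -0.0]
contact_force: [-0.9, -2.5, 5.4]
grip_width: 0.655
finger_force: 35.0
```

```bash
python3 - <<'E'
from h import *
st()
E
```

```text
t 11.9 p [ 0.5702 -0.0382  0.2631] yaw 1.453 tilt [ 0.0008 -0.0016] F [-0.9 -2.5  5.4] M [-0.65  0.05  0.32] w 57.7 ff 35.001940238289535 q7 -0.32
```

Request:
jog_arm --steps '[{"linear": [0,0,0],"turn": [0,0,0.3],"fingers": 0.2},{"linear": [0,0,0],"turn": [0,0,0.6],"fingers": 0.2},{"linear": [0,0,0],"turn": [0,0,0.6],"fingers": 0.2}]'

```text
clock: 12.2
position: [0.5701, -0.0382, 0.2629]
tcp_rot: [0.001, 0.765, 0.644, -0.0]
contact_force: [-0.6, -3.9, 5.6]
grip_width: 0.656
finger_force: 35.0
```

```bash
python3 - <<'E'
from h import *
for i in range(5): manip.get_image('scene'); st()
E
```

```text
t 12.25 p [ 0.5701 -0.0382  0.2629] yaw 1.399 tilt [ 0.0005 -0.0013] F [-1.1 -3.5  5.6] M [-0.89 -0.    0.4 ] w 57.5 ff 35.00212776940316 q7 -0.36
t 12.3 p [ 0.5701 -0.0382  0.2629] yaw 1.399 tilt [ 0.0005 -0.0013] F [-0.3 -3.5  6.2] M [-0.91  0.04  0.36] w 57.3 ff 35.00211806036532 q7 -0.36
t 12.35 p [ 0.5701 -0.0382  0.2629] yaw 1.399 tilt [ 0.0005 -0.0013] F [-0.9 -3.8  4.8] M [-0.91  0.03  0.45] w 57.6 ff 35.002227360382676 q7 -0.36
t 12.4 p [ 0.5701 -0.0382  0.2629] yaw 1.399 tilt [ 0.0005 -0.0013] F [-0.9 -4.6  5.7] M [-0.98  0.04  0.38] w 57.5 ff 35.00210265163332 q7 -0.36
t 12.45 p [ 0.5701 -0.0382  0.2629] yaw 1.399 tilt [ 0.0005 -0.0013] F [-0.6 -4.2  5. ] M [-0.91  0.06  0.38] w 57.6 ff 35.002147536724806 q7 -0.36
```

Torque is steady at about 0.40 N·m, which is snug. I'll let go and rise.

Request:
jog_arm --steps '[{"linear": [0,0,0],"turn": [0,0,0],"fingers": 1},{"linear": [0,0,0],"turn": [0,0,0],"fingers": 1},{"linear": [0,0,0],"turn": [0,0,0],"fingers": 1},{"linear": [0,0,0],"turn": [0,0,0],"fingers": 1},{"linear": [0,0,-0.5],"turn": [0,0,0],"fingers": 1},{"linear": [0,0,-1.5],"turn": [0,0,0],"fingers": 1},{"linear": [0,0,-3],"turn": [0,0,0],"fingers": 1},{"linear": [0,0,-4.5],"turn": [0,0,0],"fingers": 1},{"linear": [0,0,-4.5],"turn": [0,0,0],"fingers": 1},{"linear": [0,0,-4.5],"turn": [0,0,0],"fingers": 1}]'

```text
clock: 13.45
position: [0.5703, -0.0372, 0.3763]
tcp_rot: [0.001, 0.765, 0.644, 0.001]
contact_force: [0.3, 1.2, -0.3]
grip_width: 1.003
finger_force: 0.0
```

```bash
python3 - <<'E'
from h import *
st(); p,d=grab('scene','s3')
cv2.imwrite('pics/s3c.png',cv2.resize(p[130:200,220:300],(640,560),interpolation=cv2.INTER_CUBIC)[:,:,::-1])
E
```

```text
t 13.45 p [ 0.5703 -0.0372  0.3763] yaw 1.399 tilt [ 0.0022 -0.0002] F [ 0.3  1.2 -0.3] M [-0.08 -0.07  0.01] w 88.3 ff 0.0 q7 -0.32
```

View pics/s3c.png

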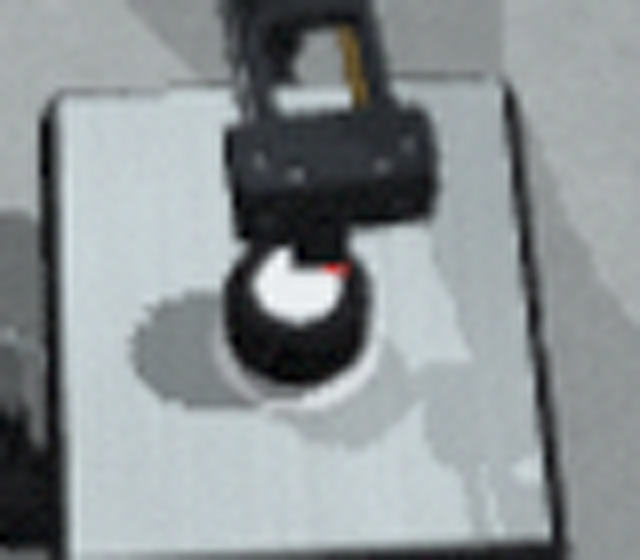

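The cap sits level on the neck at about (297,310) in the crop. Its red bar, at (340,268), is where the turn I made should put it, so the cap didn't slip in the fingers. The gripper is clear, so I'll hand in.

```bash
python3 -c "
from plant import manip
print(manip.finish_job())"
```

```text
the job is handed in; nothing more can be done
None
```

The cap is screwed onto the boiler neck, snug at about 0.40 N·m and level in the last picture. I let go, moved the gripper clear and handed the job in at about 13.5 s; no verdict was returned.

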